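# Load the drill jig with the channel its end stop is set for

## Robot

A 6-joint arm with a two-finger parallel gripper is mounted at the origin on a cart in front of the work surface, level with it; the furniture and walls round the work are solid. World frame = base frame: x ahead of the robot, y to its left, z up, the work surface at z = 0. Lengths are in mm, angles in degrees, forces in N, time in s.
With the tool pointing down it reaches from about 300 to 850 mm from the base axis. Payload 4.2 kg.
Tool frame: the origin (TCP) lies between the finger pads; the fingertips stand 11 mm ahead of it and the grasp point (between the pads) lies 8 mm behind it (env.tips_ahead is the distance from the TCP to the fingertips, in mm); z points along the fingers, y is the line along which they close (so a half turn about z gives the same grasp; the last joint's range is limited). The gripper opens to 91 mm and grips with 3 to 60 N. Pads are 32 mm wide; open, the fingers measure 118 mm over their backs; the gripper's body (76 mm by 178 mm) begins 60 mm behind the grasp point.
Start: joints at [-71.906, 18.312, 89.639, -0, 72.044, -1.146], TCP at [189.481, -542.902, 193.676] pointing down, gripper open.
Joint ranges: [-177.97, 177.97], [-48.28, 115.42], [12.27, 149.76], [-77.06, 257.06], [2.81, 150.46], [-146.56, 146.56]. Speed limits (degrees/s): [147.25, 147.25, 180, 180, 180, 180].

## Interface

Orientations are given as [roll, pitch, yaw] about the fixed x, y, z axes, in that order (R = Rz(yaw) Ry(pitch) Rx(roll)).
In Python, from workcell import env, cams gives the robot as it stands.
- The arm moves only by the tool step_arm, never from a script. Its arguments are lists of equal length, an entry for each row: "linear": the shift along the tool's x, y, z in units of 30 cm (1.0 is 30 cm), a list of three; "turn": the turn about the tool's z in units of 360 degrees (1.0 is 360 degrees). In form: {"linear": [[tx, ty, tz], ...], "turn": [turn, ...]}. A call has 1 to 20 rows; each row is the pose to reach, as a shift and turn from the pose commanded when the call began, along the tool's axes at that moment, turning the shorter way round; what a row does not reach only later rows make up. A row lasts 1/8 s, in which the tool goes at most 62.5 mm and 10.7 degrees, less where a joint would pass 70% of its speed; a pose out of reach is approached as far as the arm can. A call with a number of a shift or a turn outside -1 to 1 is refused whole. A call with a gripper value outside its range is refused whole. "fingers" is the closure, from -1 (fully open) to 1 (shut), so that 0 is half open, set as the call begins (left out, the last holds). The fingers move at their own pace and stop on an object; "force" is the grip in N (left out, the last holds). Time passes only in rows, so rows that repeat a pose let the fingers close. It gives the time, the measured TCP pose, the force, the opening and the grip force at its end, in the units of the state.
- env.state(): the state, without advancing time (a new reading comes with each control period).
- cams.grab_frame(name): name is "side" or "top" or "wrist"; returns a dict with "color" (480x640x3 uint8, blue, green, red), "fx", "fy", "cx", "cy" (pixels), "extrinsics" (4x4, takes a point from camera to world coordinates); the wrist camera has in their place "tool_from_camera" (4x4, takes a point from camera to tool coordinates, whose origin is the TCP and whose axes are the flange's). Camera axes: x right, y down, z forward; pixel columns grow to the right and rows downward; lengths in mm; the calibration is good to about 2 mm. A picture is of the moment at which its call begins: read the wrist's pose just before it. There is no depth.
- env.job_done(): hands the job in; it is judged then, once.
The state is a dict: "time_s": time; "qpos": joint angles; "qvel": joint speeds; "effort": joint torques, N m; "ee_pos": TCP position; "ee_rot": TCP orientation; "force": force on the tool from outside, world axes, zero at the start; "torque": the same for the moment, N m; "gripper_width": finger opening in mm; "gripper_force": force on a finger pad.
Only numpy, scipy, OpenCV 4.12 (cv2) and the standard library are available. Lean on these libraries where they do the work, as an engineer would, in place of code of your own. Each camera call takes 0.05 s, during which the arm holds its last target. There are 200 camera calls.

## Task

The end stop of the drill jig has been bolted down for one of the two aluminium channels on the bench. Lay the channel that exactly fills the nest flat in it, open side up (either way round), then swing the drill plate down onto it until it is fully shut. Leave the other channel and everything else on the bench where they lie.

Things in the scene. Friction and masses are not known exactly. Their poses are not given: they have to be found in the camera images.
- drill_jig: Drill jig fixed to the bench: dark steel base plate 120 (x) x 224 (y) x 12 mm, z up. Origin: centre of its underside, on the bench. The channel lies along its y axis on the top face, z = 12 mm, between four fixed steel dowels at x = +-38.5, y = +-46 mm: 10 mm thick, 24 mm above the plate, the top 9 mm tapered to 4 mm; 67 mm clear between them across x.
- fixed_stop (a point): Middle of the fixed end of the nest, on the base plate's top face (jig frame 0, -70, 12 mm; axes as the jig's). Two steel hinge cheeks, 12 mm wide at x = +-29.5 mm, form this end: upright face here, facing +y, bevelled above 10 mm, hinge lugs behind it up to 24 mm above the plate.
- end_stop: Steel block 62 (x) x 20 (y) x 20 mm, nose bevelled above 10 mm, bolted on the jig's base with two cap screws. Origin: centre of its underside; axes as the jig's. It stands at y = +75 mm in the jig's frame (its face at +65: nest 135 mm long, for the short channel) or at y = +95 mm (face at +85: nest 155 mm, for the long channel). Two flush blanking screws mark the unused place.
- drill_plate (a joint): Hinge of the drill plate, rad: 0 fully shut (level), 1.57 upright, 1.9 fully open; starts at 1.65 to 1.9. Stiff: it stays where it is left; 1.5 to 2.5 N at the knob moves it. Aluminium, 28 mm wide, 7 mm thick, reaching 109 mm from the hinge; it drops between the channel's flanges, its two drill bushings and rubber foot ending 1 mm above the floor of a seated channel.
- plate_hinge (a point): Middle of the drill plate's hinge pin: jig frame x = 0, y = -84, z = 28 mm. Axes as the jig's: the pin runs along x.
- plate_knob (a point): Top of the drill plate's black knob (21 mm thick, 37 mm tall), which stands square on the plate's upper face, 96 mm from the hinge; its top is 41 mm above the hinge pin when shut. With the plate upright the knob points outwards, to the jig's -y. Frame turns with the plate: y from the hinge to the plate's free end, z along the knob to its top.
- long_channel: The longer of two loose bent-aluminium channels (0.1 kg), 150 mm long (y), 2 mm sheet, lying on its flat base with two upright flanges 142 mm long: the tall one (34 mm, small brass stud at mid-length) has its outer face at x = -28 mm, the low one (22 mm) at x = +35 mm. It can be gripped across both, 63 mm. Origin on the underside, at mid-length; z up.
- long_channel_centre (a point): Middle of the longer channel's underside (x = 3.5 mm in its body's frame), same axes.
- short_channel: The shorter of two loose bent-aluminium channels (0.1 kg), 130 mm long (y), 2 mm sheet, lying on its flat base with two upright flanges 122 mm long: the tall one (34 mm, small brass stud at mid-length) has its outer face at x = -28 mm, the low one (22 mm) at x = +35 mm. It can be gripped across both, 63 mm. Origin on the underside, at mid-length; z up.
- short_channel_centre (a point): Middle of the shorter channel's underside (x = 3.5 mm in its body's frame), same axes.
- pen_black: Black pen, 10 mm thick, 134 mm long (y), lying between the channels; origin: centre of its underside. To be left alone.
- cam_lock: Small grey metal cam lock, 23 x 32 x 24 mm, behind the jig; origin: centre of its underside. To be left alone.
- flux_tin: Round white tin, 55 mm wide, 22 mm tall; origin: centre of its underside. To be left alone.

How it is judged:
By the outcome, as a careful person would: the job done as asked, in the order asked, and still so for the second after the job is handed in, with the robot touching nothing.
It also fails if it takes over 48 s, if anything falls off the work surface, if the arm or the gripper's body presses on something with over 40 N, if the wrist force passes 120 N, or if a joint passes its speed limit or range.

## Working session

There is one attempt and no reset: what is moved stays moved. The work goes in short steps, Python scripts to look and compute and a tool call to move; the robot and the scene stay as the last step left them, time stands still between calls to the robot, and variables do not carry over. Pictures are saved under pics/ and viewed, at most 10 in all, crops included, and the job is handed in when it is done.

Besides the shell and the picture viewer there is one more tool, called after "Emit:" as a command line: name --pt "numbers of a row" for each row, then --argument value for the rest. step_arm: Moves the arm, as the interface text tells. Its arguments: {"type":"object","properties":{"linear":{"type":"array"},"turn":{"type":"array"},"fingers":{"type":"number"},"force":{"type":"number"}},"required":["linear","turn"]}

```bash
mkdir -p pics; python3 - <<'E'
from workcell import env,cams
import cv2,numpy as np
print(env.state()['ee_pos'],env.state()['ee_rot'],env.state()['gripper_width'])
for n in ['top','side']:
    f=cams.grab_frame(n);cv2.imwrite(f'pics/{n}0.png',f['color'])
    print(n,f['fx'],f['fy'],f['cx'],f['cy'],np.round(f['extrinsics'],4).tolist())
E
```

```text
[ 189.32128838 -542.35745363  192.80090338] [-1.79896629e+02 -2.42263858e-03  1.92406249e+01] 91.16174001547944
top 479.14219055502497 479.14219055502497 324.25078759393034 246.99072402790858 [[0.0131, -0.9895, 0.1438, 423.8082], [-0.9998, -0.0148, -0.0113, 71.2321], [0.0133, -0.1436, -0.9895, 919.0317], [0.0, 0.0, 0.0, 1.0]]
side 606.4715033557584 606.4715033557584 315.6126585126964 235.02071994681597 [[-0.9652, -0.1281, 0.2279, 305.3235], [-0.2612, 0.5125, -0.818, 964.4262], [-0.012, -0.8491, -0.5282, 651.2668], [0.0, 0.0, 0.0, 1.0]]
```

View pics/top0.png

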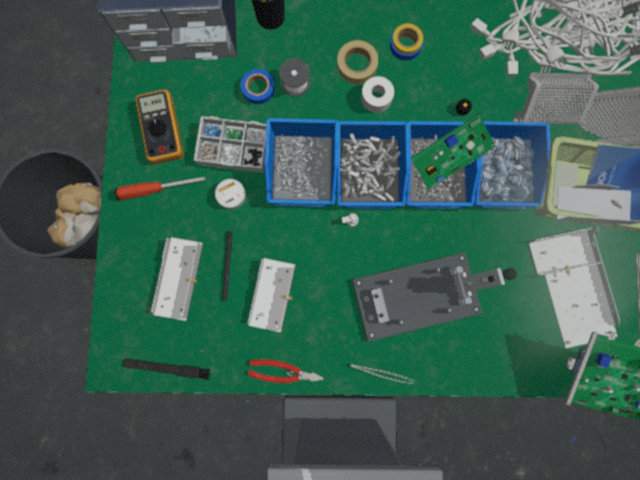

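View pics/side0.png

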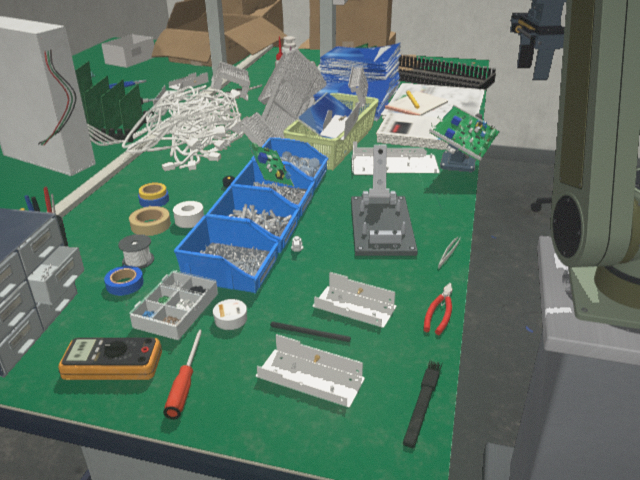

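The top view shows the long channel at about (177,279), the short channel at (271,295) and the pen at (227,265). The jig is at (418,297), with its end stop to the left (380,305) and the hinge and upright plate to the right (470,285). I'll enlarge the key areas.

```bash
python3 - <<'E'
import cv2,numpy as np
a=cv2.imread('pics/top0.png')
c=cv2.resize(a[245:350,345:525],None,fx=4.4,fy=4.4,interpolation=cv2.INTER_CUBIC)
d=cv2.resize(a[225:335,140:305],None,fx=4.8,fy=4.8,interpolation=cv2.INTER_CUBIC)
cv2.imwrite('pics/jig.png',c);cv2.imwrite('pics/ch.png',d)
E
```

```text
(no output)
```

View pics/jig.png

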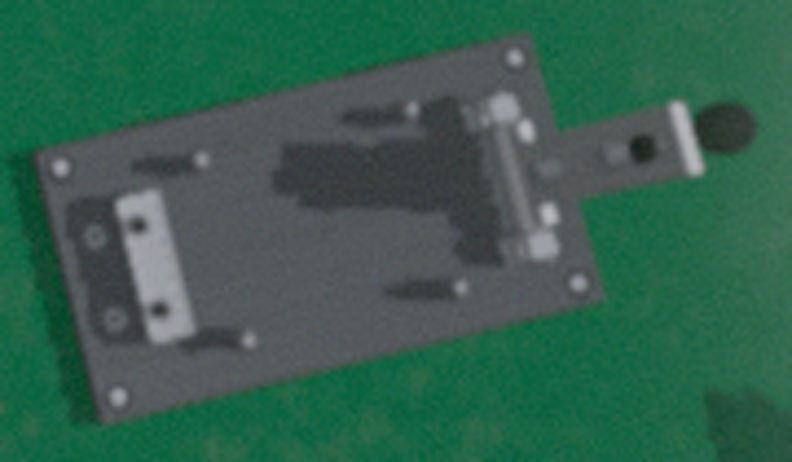

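View pics/ch.png

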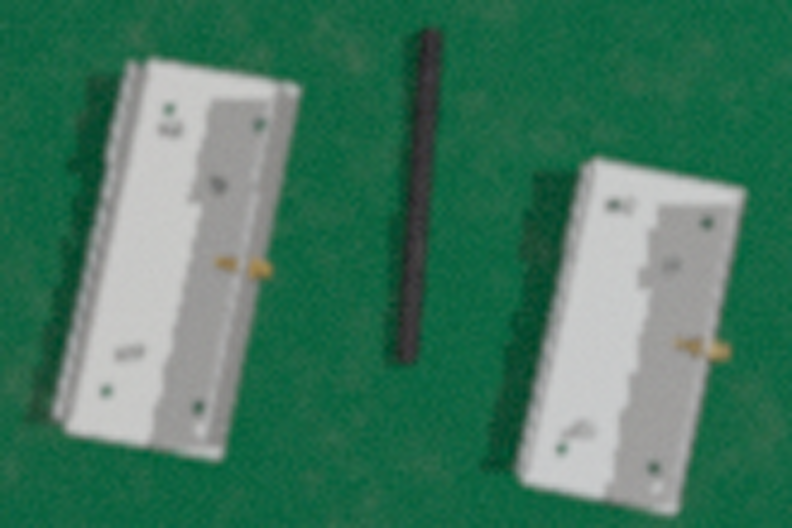

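The blanking screws show beyond the stop, on its outer side at crop (95,237) and (115,320). So the stop stands at +75 and the nest is 135 mm, which calls for the short channel. Next I'll fit the poses.

```bash
cat > h.py <<'E'
import numpy as np
from scipy.optimize import least_squares
K=479.142190555;C=np.array([324.25078759,246.990724])
E=np.array([[0.0131,-0.9895,0.1438,423.8082],[-0.9998,-0.0148,-0.0113,71.2321],[0.0133,-0.1436,-0.9895,919.0317]])
def proj(P,E=E,K=K,C=C):
    q=(np.asarray(P)-E[:,3])@E[:,:3]
    return q[:,:2]/q[:,2:]*K+C
def place(L,p):
    c,s=np.cos(p[2]),np.sin(p[2]);L=np.asarray(L,float)
    return np.c_[p[0]+c*L[:,0]-s*L[:,1],p[1]+s*L[:,0]+c*L[:,1],L[:,2]]
def fit(L,uv,p0):
    r=least_squares(lambda p:(proj(place(L,p))-uv).ravel(),p0,x_scale=[1,1,.01],loss='soft_l1')
    return r.x,(proj(place(L,r.x))-uv)
E
python3 - <<'E'
from h import *
J=[[60,112,12],[60,-112,12],[-60,-112,12],[-60,112,12],[38.5,46,36],[38.5,-46,36],[-38.5,46,36],[-38.5,-46,36]]
u=np.array([[35,150],[530,35],[605,300],[103,425],[202,160],[412,110],[249,340],[460,288]])
p,r=fit(J,np.array([345,245])+(u+.5)/4.4-.5,[400,-110,.23]);print('jig',p[:2],np.degrees(p[2]));print(r.round(1).tolist())
# end stop nose
print('stop screws (z32) proj for +75/+95', ((proj(place([[0,75,32],[0,95,32]],p))-[345,245]+.5)*4.4-.5).round().tolist())
# channel: low side +x = image left; y axis = image down
for n,half,u,p0 in [('short',65,[[597,158],[747,187],[678,515]],[420,120,1.4]),]:
    # TL:(x=35,y=-h) TR:(-28,-h) BR:(-28,h)
    L=[[35,-half,2],[-28,-half,2],[-28,half,1]]
    p,r=fit(L,np.array([140,225])+(np.array(u)+.5)/4.8-.5,p0)
    print(n,p[:2],np.degrees(p[2]),'centre',place([[3.5,0,0]],p));print(r.round(1).tolist())
E
```

```text
jig [ 464.66146923 -115.92655245] 14.171438516579691
[[-0.5, 0.1], [0.3, -0.7], [0.6, 0.5], [-0.5, 0.3], [-0.1, -0.1], [0.1, -0.2], [-0.2, 0.0], [0.3, 0.0]]
stop screws (z32) proj for +75/+95 [[156.0, 266.0], [110.0, 277.0]]
short [464.39033601 155.40818269] 78.97566268145444 centre [[465.0596268  158.84359385   0.        ]]
[[-0.4, -0.0], [0.3, 0.6], [0.1, -0.5]]
```

```bash
cat > mv.py <<'E'
# usage: mv.py x y z yaw [x y z yaw ...]; each -> one shift/turn; tracks commanded pose in cmd.json
import sys,json,os,numpy as np
c=json.load(open('cmd.json')) if os.path.exists('cmd.json') else [189.481,-542.902,193.676,19.24]
def fr(w):
    a=np.radians(w);return np.array([[np.cos(a),np.sin(a),0],[np.sin(a),-np.cos(a),0],[0,0,-1]])
def to_tool(c,g):
    d=fr(c[3]).T@(np.array(g[:3])-c[:3])/300;t=-((g[3]-c[3]+180)%360-180)/360
    return np.round(d,4)+0.,round(t,4)
def apply(c,d,t): return list(np.array(c[:3])+fr(c[3])@np.array(d)*300)+[c[3]-t*360]
if __name__=='__main__':
    a=np.array(sys.argv[1:],float).reshape(-1,4)
    for g in a:
        d,t=to_tool(c,g);n=max(np.linalg.norm(d)*300/62.5,abs(t)*360/10.7)
        c=apply(c,d,t);print(d.tolist(),t,'rows>=%.1f'%n,np.round(c,1).tolist())
    json.dump([float(x) for x in c],open('cmd.json','w'))
E
python3 mv.py 285 -300 240 69 380 -60 240 119 465 159 240 169
python3 -c "
from workcell import cams
print(cams.grab_frame('wrist')['tool_from_camera'].round(3))"
```

```text
[0.5674, -0.6595, -0.1544] -0.1382 rows>=4.6 [285.0, -300.0, 240.0, 69.0]
[0.8604, 0.0088, 0.0] -0.1389 rows>=4.7 [380.0, -60.0, 240.0, 119.0]
[0.5011, 0.6017, 0.0] -0.1389 rows>=4.7 [465.0, 159.0, 240.0, 169.0]
[[  -0.      -0.956   -0.293   83.401]
 [   1.      -0.      -0.       1.332]
 [   0.      -0.293    0.956 -190.886]
 [   0.       0.       0.       1.   ]]
```

Emit:
step_arm --pt "0.5674 -0.6595 -0.1544" --pt "0.5674 -0.6595 -0.1544" --pt "0.5674 -0.6595 -0.1544" --pt "0.5674 -0.6595 -0.1544" --pt "0.5674 -0.6595 -0.1544" --pt "0.5674 -0.6595 -0.1544" --pt "0.5674 -0.6595 -0.1544" --turn '[-0.1382,-0.1382,-0.1382,-0.1382,-0.1382,-0.1382,-0.1382]'

```text
time_s: 1.02
ee_pos: [284.8, -300.6, 239.7]
ee_rot: [-180.0, 0.0, 68.9]
force: [0.1, -0.4, -0.5]
gripper_width: 91.3
gripper_force: 0.0
```

Emit:
step_arm --pt "0.8604 0.0088 0.0" --pt "0.8604 0.0088 0.0" --pt "0.8604 0.0088 0.0" --pt "0.8604 0.0088 0.0" --pt "0.8604 0.0088 0.0" --pt "0.8604 0.0088 0.0" --pt "0.8604 0.0088 0.0" --turn '[-0.1389,-0.1389,-0.1389,-0.1389,-0.1389,-0.1389,-0.1389]'

```text
time_s: 1.9
ee_pos: [379.9, -61.1, 239.7]
ee_rot: [-180.0, -0.0, 118.8]
force: [0.2, 0.4, -0.0]
gripper_width: 91.2
gripper_force: 0.0
```

Emit:
step_arm --pt "0.5011 0.6017 0.0" --pt "0.5011 0.6017 0.0" --pt "0.5011 0.6017 0.0" --pt "0.5011 0.6017 0.0" --pt "0.5011 0.6017 0.0" --pt "0.5011 0.6017 0.0" --pt "0.5011 0.6017 0.0" --pt "0.5011 0.6017 0.0" --turn '[-0.1389,-0.1389,-0.1389,-0.1389,-0.1389,-0.1389,-0.1389,-0.1389]'

```text
time_s: 2.9
ee_pos: [465.0, 158.0, 240.1]
ee_rot: [180.0, 0.0, 168.8]
force: [-0.6, -0.1, -0.7]
gripper_width: 91.3
gripper_force: 0.0
```

```bash
python3 - <<'E'
from workcell import env,cams
import cv2,numpy as np,pickle
s=env.state();f=cams.grab_frame('wrist');cv2.imwrite('pics/w1.png',f['color'])
pickle.dump((s['ee_pos'],s['ee_rot'],f['fx'],f['cx'],f['cy'],f['tool_from_camera']),open('w1.pkl','wb'))
print(s['ee_pos'],s['ee_rot'],s['qpos'])
E
```

```text
[465.04889871 158.04304751 240.11738929] [1.79997939e+02 1.60294409e-02 1.68821863e+02] [ 1.74325436e+01  9.08705814e+00  9.53823019e+01 -6.05878258e-03
  7.55155809e+01 -6.13878049e+01]
```

View pics/w1.png

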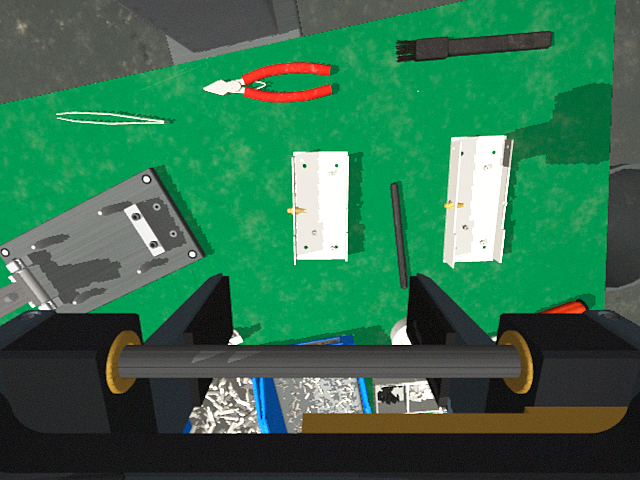

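The wrist view shows the short channel with base corners at (294,152), (348,152), (347,260) and (295,263). Its stud pokes through both sides at (297,210), so I'll grip beside it. The jig's near corners are at (150,168) and (203,257).

```bash
cat > wf.py <<'E'
from h import *
import pickle
from scipy.spatial.transform import Rotation as R
def wproj(f):
    pos,rot,K,cx,cy,T=pickle.load(open(f,'rb'))
    M=np.eye(4);M[:3,:3]=R.from_euler('xyz',rot,degrees=True).as_matrix();M[:3,3]=pos
    E=(M@T)[:3];return lambda P:proj(P,E,K,np.array([cx,cy]))
def wfit(f,L,uv,p0):
    pr=wproj(f)
    r=least_squares(lambda p:(pr(place(L,p))-uv).ravel(),p0,x_scale=[1,1,.01],loss='soft_l1')
    return r.x,pr(place(L,r.x))-uv
E
python3 - <<'E'
from wf import *
p,r=wfit('w1.pkl',[[-28,65,2],[35,65,2],[35,-65,2],[-28,-65,2]],[[294,152],[348,152],[347,260],[295,263]],[464,155,1.38])
print('short',p[:2],np.degrees(p[2]),'c',place([[3.5,0,0]],p),r.round(1).tolist())
p,r=wfit('w1.pkl',[[-60,112,12],[60,112,12],[-38.5,46,36],[38.5,46,36],[-38.5,-46,36],[38.5,-46,36]],[[150,168],[203,257],[100,212],[140,270],[33,247],[75,302]],[464,-116,.247])
print('jig',p[:2],np.degrees(p[2]),r.round(1).tolist())
a=wproj('w1.pkl');print('stud z20',a(place([[-28,0,20]],[464.4,155.4,1.3784])))
E
```

```text
short [464.97149473 155.73536211] 79.01226501148798 c [[465.63859074 159.17120013   0.        ]] [[-0.6, 0.7], [0.4, 0.5], [-0.7, -0.2], [1.0, -3.1]]
jig [ 464.52565705 -115.47489785] 14.332825922613017 [[-0.6, -1.5], [1.0, 0.2], [0.2, 0.3], [-0.7, 1.1], [0.5, -0.4], [-0.3, 0.2]]
stud z20 [[293.36963747 211.19645507]]
```

```bash
python3 mv.py 445.2 162.9 65 169 445.2 162.9 15 169
```

```text
[0.0673, 0.0002, 0.5833] -0.0 rows>=2.8 [445.2, 162.9, 65.0, 169.0]
[0.0, 0.0, 0.1667] -0.0 rows>=0.8 [445.2, 162.9, 15.0, 169.0]
```

Emit:
step_arm --pt "0.0673 0.0002 0.2" --pt "0.0673 0.0002 0.4" --pt "0.0673 0.0002 0.5833" --pt "0.0673 0.0002 0.5833" --pt "0.0673 0.0002 0.5833" --pt "0.0673 0.0002 0.5833" --turn '[0,0,0,0,0,0]' --fingers -1

```text
time_s: 3.7
ee_pos: [447.3, 163.5, 67.4]
ee_rot: [179.9, 0.3, 169.0]
force: [-0.2, 0.1, -0.5]
gripper_width: 91.1
gripper_force: 0.0
```

Emit:
step_arm --pt "0 0 0.06" --pt "0 0 0.11" --pt "0 0 0.15" --pt "0 0 0.1667" --pt "0 0 0.1667" --pt "0 0 0.1667" --turn '[0,0,0,0,0,0]'

```text
time_s: 4.45
ee_pos: [445.7, 163.0, 15.4]
ee_rot: [180.0, 0.1, 169.0]
force: [0.7, 0.2, 0.0]
gripper_width: 91.6
gripper_force: 0.0
```

Emit:
step_arm --pt "0 0 0" --pt "0 0 0" --pt "0 0 0" --pt "0 0 0" --pt "0 0 0" --pt "0 0 0" --pt "0 0 0" --pt "0 0 0" --pt "0 0 0" --pt "0 0 0" --turn '[0,0,0,0,0,0,0,0,0,0]' --fingers 1 --force 15

```text
time_s: 5.7
ee_pos: [445.2, 162.9, 14.9]
ee_rot: [-180.0, 0.0, 169.0]
force: [0.4, -0.6, 0.8]
gripper_width: 0.6
gripper_force: 0.0
```

The fingers closed on nothing, so I'll look before doing anything else.

```bash
python3 - <<'E'
from workcell import env,cams
import cv2,numpy as np
s=env.state();print(s['ee_pos'],s['gripper_width'],s['force'])
t=cams.grab_frame('side')['color'];w=cams.grab_frame('wrist')['color']
cv2.imwrite('pics/m1.png',np.hstack([cv2.resize(t[200:440,220:520],(400,320)),cv2.resize(w,(400,320))]))
E
```

```text
[445.22086275 162.89000599  14.93723646] 0.5864639965318741 [ 0.40547981 -0.58157633  0.80066175]
```

View pics/m1.png

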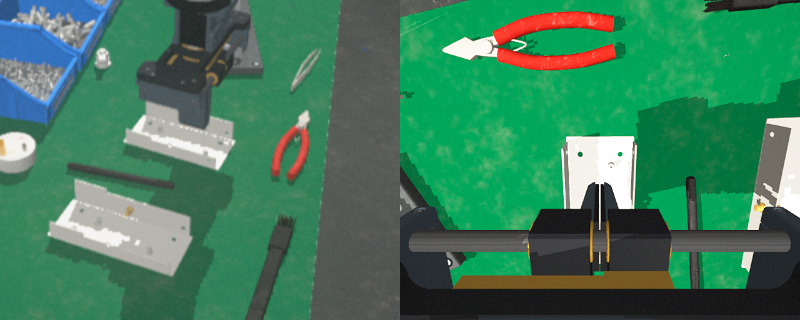

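```bash
python3 - <<'E'
from workcell import env,cams
import cv2,numpy as np
print('tips',env.tips_ahead,[a for a in dir(env) if a[0]!='_'])
s=env.state();print(s['qpos'],s['gripper_width'])
f=cams.grab_frame('side');w=cams.grab_frame('wrist')['color']
a=cv2.resize(f['color'][215:345,280:430],(800,600)[::1] and (692,600),interpolation=cv2.INTER_CUBIC)
cv2.imwrite('pics/m2.png',a);cv2.imwrite('pics/w2.png',w)
E=f['extrinsics'];from h import proj
for z in (4,15,40): print(z,(proj([[445.2,162.9,z]],E[:3],f['fx'],np.array([f['cx'],f['cy']]))-[280,215])*4.61)
E
```

```text
tips 11.0 ['Unreachable', 'job_done', 'state', 'tips_ahead']
[ 1.87097767e+01  2.06870915e+01  1.16504575e+02 -6.70020864e-03
  4.28082989e+01 -6.02826157e+01] 0.3665339865177784
4 [[387.15186883 420.47088599]]
15 [[388.0572862  396.82308878]]
40 [[390.15377847 342.06665752]]
```

View pics/m2.png

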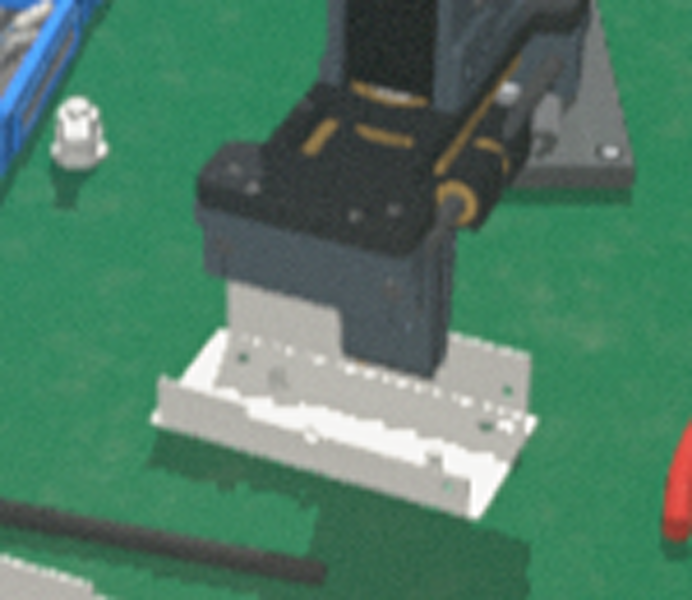

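```bash
python3 - <<'E'
from wf import *
from workcell import cams,env
f=cams.grab_frame('side');E=f['extrinsics'][:3];C=np.array([f['cx'],f['cy']])
pr=lambda P:((proj(P,E,f['fx'],C)-[280,215])*[4.613,4.615]).round()
p=[464.7,155.6,np.radians(79)]
print('base corners (35,65)(35,-65)(-28,65)(-28,-65)',pr(place([[35,65,1],[35,-65,1],[-28,65,1],[-28,-65,1]],p)).tolist())
print('tall top',pr(place([[-28,61,34],[-28,-61,34]],p)).tolist(),'low top',pr(place([[35,61,22],[35,-61,22]],p)).tolist())
q=[445.2,162.9,np.radians(169)]
for z in (4,20,35,45):print('tip near-face corners z',z,pr(place([[16,13,z],[-16,13,z]],q)).tolist(), 'jawback open:')
E
```

```text
base corners (35,65)(35,-65)(-28,65)(-28,-65) [[470.0, 512.0], [141.0, 414.0], [531.0, 411.0], [214.0, 322.0]]
tall top [[525.0, 337.0], [223.0, 255.0]] low top [[462.0, 463.0], [150.0, 372.0]]
tip near-face corners z 4 [[441.0, 413.0], [361.0, 390.0]] jawback open:
tip near-face corners z 20 [[443.0, 378.0], [362.0, 355.0]] jawback open:
tip near-face corners z 35 [[444.0, 345.0], [363.0, 323.0]] jawback open:
tip near-face corners z 45 [[446.0, 323.0], [364.0, 301.0]] jawback open:
```

```bash
python3 - <<'E'
from wf import *
from workcell import env
pos,rot,K,cx,cy,T=pickle.load(open('w1.pkl','rb'))
s=env.state()
p=[464.7,155.6,np.radians(79)]
for dz in (0,15,30):
    pp=np.array(s['ee_pos'])+[0,0,dz]
    pickle.dump((pp,s['ee_rot'],K,cx,cy,T),open('t.pkl','wb'));w=wproj('t.pkl')
    print(dz,'base end L,R',w(place([[-28,65,2],[35,65,2]],p)).round().tolist(),'tall top end',w(place([[-28,61,34],[35,61,22]],p)).round().tolist(),
     'tips',w(place([[0,0,pp[2]-11],[16,0,pp[2]-11]],[pp[0],pp[1],np.radians(169)])).round().tolist())
E
```

```text
0 base end L,R [[266.0, 206.0], [377.0, 206.0]] tall top end [[257.0, 226.0], [382.0, 221.0]] tips [[321.0, 280.0], [321.0, 255.0]]
15 base end L,R [[269.0, 202.0], [373.0, 202.0]] tall top end [[262.0, 220.0], [378.0, 215.0]] tips [[321.0, 280.0], [321.0, 255.0]]
30 base end L,R [[272.0, 198.0], [370.0, 198.0]] tall top end [[266.0, 214.0], [374.0, 210.0]] tips [[321.0, 280.0], [321.0, 255.0]]
```

View pics/w2.png

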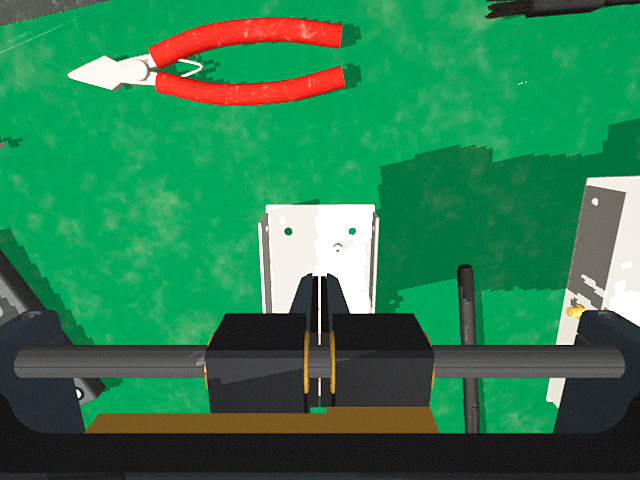

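```bash
python3 - <<'E'
from wf import *
pos,rot,K,cx,cy,T=pickle.load(open('w1.pkl','rb'));print(K)
Ti=np.linalg.inv(T)
for z in (11,0,-10,-20,-30):
    q=np.array([[16,45.6,z,1],[-16,45.6,z,1],[16,0,z,1],[16,13.5,z,1],[16,59,z,1]])@Ti.T
    print(z,(q[:,:2]/q[:,2:3]*K+[cx,cy]).round().tolist())
E
```

```text
362.30910577561184
11 [[399.0, 255.0], [395.0, 305.0], [321.0, 255.0], [344.0, 255.0], [422.0, 255.0]]
0 [[403.0, 261.0], [399.0, 313.0], [321.0, 261.0], [345.0, 261.0], [427.0, 261.0]]
-10 [[407.0, 267.0], [403.0, 321.0], [321.0, 267.0], [347.0, 267.0], [432.0, 267.0]]
-20 [[412.0, 274.0], [407.0, 330.0], [321.0, 274.0], [348.0, 274.0], [438.0, 274.0]]
-30 [[417.0, 282.0], [412.0, 341.0], [321.0, 282.0], [350.0, 282.0], [445.0, 282.0]]
```

The wrist view shows the channel unmoved at (266–376, 205). The real fingertips sit at row 273 and not at 255, so they stand about 20 mm behind the TCP, roughly 31 mm shorter than stated. They closed just above the tall flange. I'll reopen and go about 28 mm lower, watching the force.

Emit:
step_arm --pt "0 0 -0.02" --pt "0 0 -0.02" --pt "0 0 -0.02" --pt "0 0 -0.02" --pt "0 0 -0.02" --pt "0 0 -0.02" --pt "0 0 -0.02" --pt "0 0 -0.02" --turn '[0,0,0,0,0,0,0,0]' --fingers -1

```text
time_s: 6.95
ee_pos: [445.2, 162.9, 20.9]
ee_rot: [-180.0, -0.0, 169.0]
force: [-0.9, 0.3, 0.5]
gripper_width: 77.5
gripper_force: 0.0
```

Emit:
step_arm --pt "0 0 0.03" --pt "0 0 0.06" --pt "0 0 0.09" --pt "0 0 0.11" --pt "0 0 0.11" --pt "0 0 0.11" --turn '[0,0,0,0,0,0]'

```text
time_s: 7.7
ee_pos: [445.4, 163.0, -12.0]
ee_rot: [180.0, 0.0, 169.0]
force: [0.4, -0.2, -0.1]
gripper_width: 91.1
gripper_force: 0.0
```

Emit:
step_arm --pt "0 0 0" --pt "0 0 0" --pt "0 0 0" --pt "0 0 0" --pt "0 0 0" --pt "0 0 0" --pt "0 0 0" --turn '[0,0,0,0,0,0,0]' --fingers 1 --force 15

```text
time_s: 8.57
ee_pos: [445.3, 162.9, -11.9]
ee_rot: [180.0, 0.0, 169.0]
force: [-0.2, 0.5, 2.9]
gripper_width: 62.6
gripper_force: 15.0
```

```bash
echo '[445.2,162.9,-12,169]'>cmd.json; python3 mv.py 445.2 162.9 78 169 460.2 -98.3 78 104.25 460.2 -98.3 45 104.25
```

```text
[0.0, 0.0, -0.3] -0.0 rows>=1.4 [445.2, 162.9, 78.0, 169.0]
[-0.2152, -0.8451, 0.0] 0.1799 rows>=6.1 [460.2, -98.3, 78.0, 104.2]
[0.0, 0.0, 0.11] -0.0 rows>=0.5 [460.2, -98.3, 45.0, 104.2]
```

Emit:
step_arm --pt "0 0 -0.05" --pt "0 0 -0.12" --pt "0 0 -0.2" --pt "0 0 -0.3" --pt "0 0 -0.3" --turn '[0,0,0,0,0]'

```text
time_s: 9.2
ee_pos: [446.6, 163.3, 79.3]
ee_rot: [179.9, 0.2, 169.0]
force: [0.1, -0.0, -0.5]
gripper_width: 62.7
gripper_force: 15.0
```

Emit:
step_arm --pt "-0.02 -0.085 0" --pt "-0.05 -0.2 0" --pt "-0.08 -0.315 0" --pt "-0.11 -0.43 0" --pt "-0.14 -0.545 0" --pt "-0.165 -0.65 0" --pt "-0.19 -0.745 0" --pt "-0.208 -0.815 0" --pt "-0.2152 -0.8451 0" --pt "-0.2152 -0.8451 0" --pt "-0.2152 -0.8451 0" --turn '[0.018,0.043,0.067,0.092,0.116,0.138,0.158,0.173,0.1799,0.1799,0.1799]'

```text
time_s: 10.58
ee_pos: [459.8, -97.6, 77.6]
ee_rot: [-180.0, -0.0, 104.3]
force: [-0.8, -0.2, -1.1]
gripper_width: 62.8
gripper_force: 15.0
```

Emit:
step_arm --pt "0 0 0.05" --pt "0 0 0.11" --pt "0 0 0.11" --pt "0 0 0.11" --turn '[0,0,0,0]'

```text
time_s: 11.08
ee_pos: [460.6, -98.0, 45.4]
ee_rot: [180.0, 0.0, 104.3]
force: [0.1, 0.6, 0.3]
gripper_width: 62.8
gripper_force: 15.0
```

```bash
python3 - <<'E'
from workcell import env,cams
import cv2,numpy as np,pickle
from wf import *
s=env.state();f=cams.grab_frame('wrist');cv2.imwrite('pics/w3.png',f['color'])
pickle.dump((s['ee_pos'],s['ee_rot'],f['fx'],f['cx'],f['cy'],f['tool_from_camera']),open('w3.pkl','wb'))
print(s['ee_pos'],s['ee_rot'],s['gripper_width'])
w=wproj('w3.pkl');p=[464.6,-115.7,np.radians(14.25)]
print('stop face top corners z22 y65, back z32 y85, base corners y112',w(place([[-31,65,22],[31,65,22],[-31,85,32],[31,85,32],[-60,112,12],[60,112,12],[-38.5,46,36],[38.5,46,36]],p)).round().tolist())
z=s['ee_pos'][2]+12
print('channel end',w(place([[-31.5,62.5,z+2],[31.5,62.5,z+2]],p)).round().tolist())
E
```

```text
[460.6340944  -97.95975892  45.44231978] [1.79957019e+02 2.40375668e-02 1.04289964e+02] 62.77020512742812
stop face top corners z22 y65, back z32 y85, base corners y112 [[266.0, 198.0], [370.0, 198.0], [262.0, 165.0], [374.0, 165.0], [215.0, 115.0], [421.0, 115.0], [251.0, 235.0], [385.0, 235.0]]
channel end [[254.0, 215.0], [381.0, 215.0]]
```

View pics/w3.png

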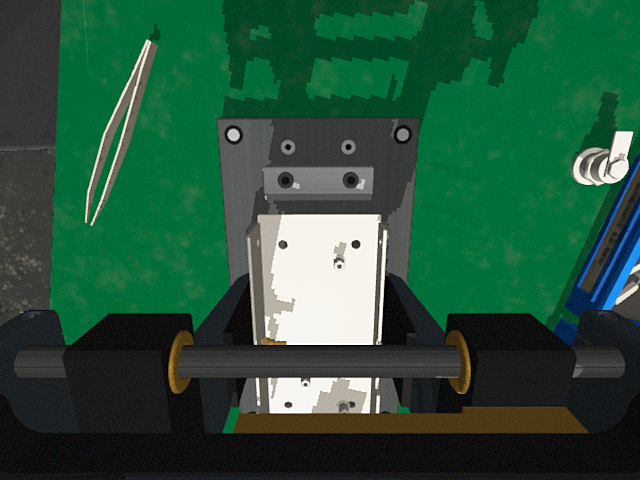

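The hover view shows the stop at (264–373, 167–199) and the channel end at (258–381, 215). It is centred, and the jig sits about 1 mm nearer than predicted. I'll lower with a 0.7 mm correction.

Emit:
step_arm --pt "-0.0025 0 0.03" --pt "-0.0025 0 0.06" --pt "-0.0025 0 0.085" --pt "-0.0025 0 0.105" --pt "-0.0025 0 0.12" --pt "-0.0025 0 0.133" --pt "-0.0025 0 0.145" --pt "-0.0025 0 0.145" --turn '[0,0,0,0,0,0,0,0]'

```text
time_s: 12.12
ee_pos: [460.2, -99.0, 1.3]
ee_rot: [-180.0, -0.0, 104.2]
force: [-0.6, 0.1, -1.2]
gripper_width: 62.6
gripper_force: 15.0
```

Emit:
step_arm --pt "0 0 0.003" --pt "0 0 0.006" --pt "0 0 0.006" --turn '[0,0,0]'

```text
time_s: 12.5
ee_pos: [460.5, -99.1, 0.1]
ee_rot: [180.0, 0.0, 104.2]
force: [-0.9, 1.0, 3.3]
gripper_width: 62.1
gripper_force: 15.0
```

Emit:
step_arm --pt "0 0 0" --pt "0 0 0" --pt "0 0 0" --pt "0 0 0" --pt "0 0 0" --turn '[0,0,0,0,0]' --fingers -1

```text
time_s: 13.12
ee_pos: [460.4, -99.0, -0.4]
ee_rot: [-180.0, 0.0, 104.2]
force: [0.4, 0.4, -0.4]
gripper_width: 91.0
gripper_force: 0.0
```

Emit:
step_arm --pt "0 0 -0.05" --pt "0 0 -0.12" --pt "0 0 -0.3" --pt "0 0 -0.5" --pt "0 0 -0.6" --pt "0 0 -0.6" --turn '[0,0,0,0,0,0]'

```text
time_s: 13.88
ee_pos: [461.9, -99.4, 182.1]
ee_rot: [179.7, 0.2, 104.2]
force: [0.4, -0.7, 0.3]
gripper_width: 91.2
gripper_force: 0.0
```

```bash
cat > plan.py <<'E'
import numpy as np
# jig y,z; column of closed fingers: front face at c+16, bottom at t. plate/knob polygon points
H=np.array([-84,28.])
knob=np.array([[96-10.5,41],[96+10.5,41],[96-10.5,4],[96+10.5,4]])
seg=lambda a,b:a+np.linspace(0,1,60)[:,None]*(b-a)
body=np.vstack([seg(knob[2],knob[0]),seg(knob[0],knob[1]),seg(knob[1],knob[3]),seg(np.array([20.,3.5]),np.array([109,3.5]))])
def c(th,t):
    R=np.array([[np.cos(th),-np.sin(th)],[np.sin(th),np.cos(th)]])
    q=body@R.T+H; m=q[:,1]>=t
    return (q[m,0].min() if m.any() else np.nan)-16
for th in np.arange(1.9,-0.01,-0.1):
    corner=28+85.5*np.sin(th)+41*np.cos(th)  # rear top knob edge z
    t=corner-12 if th<1.2 else min(corner-12,108)
    print('%.1f corner z %.0f t %.0f c %.1f'%(th,corner,t,c(th,t)))
E
python3 plan.py
python3 - <<'E'
from workcell import env,cams
import cv2,numpy as np
s=env.state();print(s['ee_pos'],s['gripper_width'])
w=cams.grab_frame('wrist')['color'];t=cams.grab_frame('top')['color'];d=cams.grab_frame('side')['color']
a=cv2.resize(w,(400,300));b=cv2.resize(t[245:350,345:525],(400,300));c=cv2.resize(d[130:270,320:460],(400,400))
m=np.zeros((600,800,3),np.uint8);m[:300,:400]=a;m[300:,:400]=b;m[:400,400:]=c
cv2.imwrite('pics/m3.png',m)
E
```

```text
1.9 corner z 96 t 84 c -173.2
1.8 corner z 102 t 90 c -164.1
1.7 corner z 108 t 96 c -154.4
1.6 corner z 112 t 100 c -144.1
1.5 corner z 116 t 104 c -134.8
1.4 corner z 119 t 107 c -125.9
1.3 corner z 121 t 108 c -116.6
1.2 corner z 123 t 111 c -107.2
1.1 corner z 123 t 111 c -97.8
1.0 corner z 122 t 110 c -88.3
0.9 corner z 120 t 108 c -79.0
0.8 corner z 118 t 106 c -69.8
0.7 corner z 114 t 102 c -61.0
0.6 corner z 110 t 98 c -52.6
0.5 corner z 105 t 93 c -44.6
0.4 corner z 99 t 87 c -37.2
0.3 corner z 92 t 80 c -30.4
0.2 corner z 85 t 73 c -24.3
0.1 corner z 77 t 65 c -19.0
-0.0 corner z 69 t 57 c -14.5
[461.92884272 -99.36887747 182.05779143] 91.19914088172939
```

View pics/m3.png

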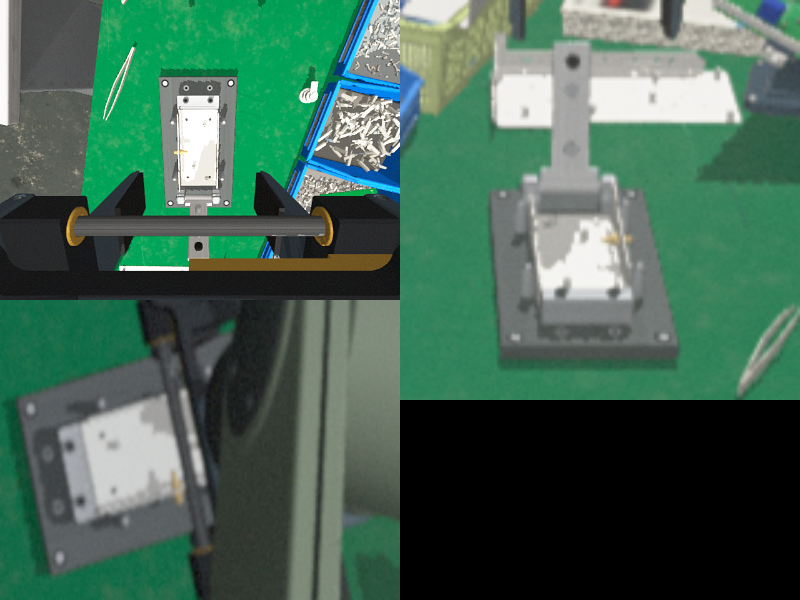

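The picture shows the channel seated flat in the nest against the stop, with the plate upright. Next I'll go behind the knob with shut fingers.

Emit:
step_arm --pt "-0.1 0 0" --pt "-0.3 0 0.03" --pt "-0.5 0 0.065" --pt "-0.7267 0 0.065" --pt "-0.7267 0 0.065" --pt "-0.7267 0 0.065" --pt "-0.7267 0 0.065" --pt "-0.7267 0 0.065" --turn '[0,0,0,0,0,0,0,0]' --fingers 1

```text
time_s: 15.02
ee_pos: [513.8, -309.0, 160.4]
ee_rot: [-180.0, -0.0, 104.3]
force: [0.0, 0.5, -1.0]
gripper_width: 14.1
gripper_force: 0.0
```

Emit:
step_arm --pt "0 0 0.1" --pt "0 0 0.2" --pt "0 0 0.28" --pt "0 0 0.3133" --pt "0 0 0.3133" --pt "0 0 0.3133" --turn '[0,0,0,0,0,0]'

```text
time_s: 15.78
ee_pos: [514.8, -310.6, 67.4]
ee_rot: [179.9, 0.1, 104.3]
force: [-0.3, -0.1, -0.2]
gripper_width: 0.4
gripper_force: 0.0
```

Emit:
step_arm --pt "0.05 0 0" --pt "0.09 0 0" --pt "0.105 0 -0.006" --pt "0.12 0 -0.013" --pt "0.137 0 -0.023" --pt "0.153 0 -0.033" --pt "0.17 0 -0.04" --pt "0.187 0 -0.047" --pt "0.202 0 -0.054" --pt "0.217 0 -0.06" --pt "0.232 0 -0.065" --pt "0.247 0 -0.07" --pt "0.262 0 -0.072" --pt "0.277 0 -0.073" --pt "0.293 0 -0.077" --pt "0.31 0 -0.08" --turn '[0,0,0,0,0,0,0,0,0,0,0,0,0,0,0,0]'

```text
time_s: 17.77
ee_pos: [490.7, -219.7, 89.9]
ee_rot: [-180.0, -0.0, 104.2]
force: [0.5, -0.9, -1.4]
gripper_width: 0.7
gripper_force: 0.6
```

Emit:
step_arm --pt "0.015 0 0" --pt "0.03 0 0" --pt "0.047 0 0.001" --pt "0.063 0 0.003" --pt "0.078 0 0.005" --pt "0.093 0 0.007" --pt "0.108 0 0.01" --pt "0.123 0 0.013" --pt "0.138 0 0.02" --pt "0.153 0 0.027" --pt "0.166 0 0.033" --pt "0.18 0 0.04" --turn '[0,0,0,0,0,0,0,0,0,0,0,0]'

```text
time_s: 19.27
ee_pos: [477.8, -167.6, 78.1]
ee_rot: [180.0, 0.0, 104.2]
force: [0.7, -0.4, 0.1]
gripper_width: 0.3
gripper_force: 0.4
```

```bash
python3 - <<'E'
from wf import *
from workcell import env,cams
import cv2
s=env.state();print(s['ee_pos'],s['force'])
f=cams.grab_frame('side');cv2.imwrite('pics/s4.png',f['color']);E=f['extrinsics'][:3];C=np.array([f['cx'],f['cy']])
a=cv2.imread('pics/side0.png').astype(int);b=f['color'].astype(int)
p=[464.8,-116.5,np.radians(14.25)]
# sample plate front face along its length (upper half) for each angle: mean colour
for th in np.arange(0,1.95,.1):
    r=np.linspace(70,105,8);P=[[x,-84+q*np.cos(th)+3.5*np.sin(th),28+q*np.sin(th)-3.5*np.cos(th)] for q in r for x in(-9,9)]
    uv=proj(place(P,p),E,f['fx'],C).round().astype(int)
    print('%.1f'%th,uv.mean(0).round(),a[uv[:,1],uv[:,0]].mean(0).round(),b[uv[:,1],uv[:,0]].mean(0).round())
E
```

```text
[ 477.84476042 -167.56703836   78.09942846] [ 0.65840411 -0.38986102  0.07376859]
0.0 [382. 215.] [94. 96. 91.] [200. 205. 206.]
0.1 [382. 212.] [93. 95. 90.] [207. 212. 213.]
0.2 [382. 208.] [85. 88. 83.] [188. 193. 194.]
0.3 [382. 204.] [90. 93. 88.] [120. 125. 122.]
0.4 [382. 200.] [112. 114. 108.] [120. 120. 115.]
0.5 [382. 195.] [158. 161. 159.] [134. 135. 133.]
0.6 [382. 191.] [161. 162. 162.] [100. 103. 100.]
0.7 [382. 186.] [133. 149. 121.] [154. 155. 155.]
0.8 [382. 182.] [123. 139. 110.] [116. 142.  95.]
0.9 [382. 178.] [124. 141. 112.] [ 88. 123.  60.]
1.0 [382. 174.] [150. 159. 147.] [ 90. 106.  81.]
1.1 [382. 171.] [157. 162. 158.] [110. 114. 106.]
1.2 [382. 167.] [167. 169. 169.] [113. 114. 110.]
1.3 [381. 164.] [170. 173. 173.] [110. 110. 105.]
1.4 [381. 162.] [162. 164. 164.] [118. 117. 112.]
1.5 [381. 159.] [162. 162. 162.] [126. 125. 120.]
1.6 [380. 157.] [161. 162. 162.] [119. 120. 117.]
1.7 [380. 156.] [160. 161. 161.] [108. 109. 108.]
1.8 [380. 154.] [161. 162. 162.] [112. 114. 112.]
1.9 [379. 154.] [162. 164. 162.] [123. 129. 124.]
```

```bash
python3 - <<'E'
from wf import *
from workcell import env,cams
import cv2
f=cams.grab_frame('top');cv2.imwrite('pics/t4.png',f['color']);a=cv2.imread('pics/top0.png');b=f['color']
print('knob0 region old/new',a[272:278,505:515].mean((0,1)).round(),b[272:278,505:515].mean((0,1)).round(), 'plate',a[278:281,486:495].mean((0,1)).round(),b[278:281,486:495].mean((0,1)).round())
s=cv2.imread('pics/s4.png');g=cams.grab_frame('side');E=g['extrinsics'][:3];C=np.array([g['cx'],g['cy']])
p=[464.8,-116.5,np.radians(14.25)]
q=lambda P:proj(place(P,p),E,g['fx'],C).round().tolist()
print('fingertip front face corners (side px)',q([[-13,-37,98],[13,-37,98],[-13,-37,130]]))
for th in (.6,1.2,1.8): print(th,'plate free-end',q([[x,-84+109*np.cos(th),28+109*np.sin(th)] for x in(-14,14)]))
# column of grey values down col 382 and 376 and 388
print([int(s[r,379:386].mean()) for r in range(130,232,3)])
print([tuple(int(v) for v in s[r,379:386].mean(0)) for r in range(160,205,4)])
fr=[]
for i in range(6): cams.grab_frame('side');fr.append(env.state()['force'])
print(np.mean(fr,0))
E
```

```text
knob0 region old/new [52. 59. 47.] [57. 66. 58.] plate [60. 62. 55.] [53. 61. 54.]
fingertip front face corners (side px) [[388.0, 174.0], [375.0, 174.0], [389.0, 160.0]]
0.6 plate free-end [[390.0, 188.0], [376.0, 188.0]]
1.2 plate free-end [[389.0, 159.0], [375.0, 159.0]]
1.8 plate free-end [[387.0, 144.0], [373.0, 144.0]]
[109, 97, 74, 80, 87, 75, 74, 73, 72, 74, 73, 75, 73, 58, 57, 57, 62, 72, 139, 150, 107, 86, 135, 113, 117, 156, 187, 173, 184, 196, 189, 191, 188, 192]
[(75, 74, 70), (77, 75, 70), (61, 64, 61), (55, 59, 57), (57, 62, 57), (71, 88, 59), (138, 140, 138), (113, 114, 113), (73, 76, 73), (135, 135, 134), (118, 119, 115), (112, 116, 113)]
[-0.09228243  0.14699384 -0.24111133]
```

Pixel values put the black knob just under the fingertips (rows 169–177) and the plate's free end at row 185. That matches a hinge angle of about 0.6, so the plate is following. I'll continue the arc.

Emit:
step_arm --pt "0.013 0 0.008" --pt "0.027 0 0.017" --pt "0.04 0 0.027" --pt "0.053 0 0.037" --pt "0.065 0 0.048" --pt "0.077 0 0.06" --pt "0.087 0 0.072" --pt "0.097 0 0.083" --pt "0.105 0 0.097" --pt "0.113 0 0.11" --pt "0.121 0 0.123" --pt "0.128 0 0.137" --pt "0.133 0 0.137" --pt "0.133 0 0.137" --turn '[0,0,0,0,0,0,0,0,0,0,0,0,0,0]'

```text
time_s: 21.48
ee_pos: [468.6, -130.5, 36.7]
ee_rot: [180.0, 0.2, 104.3]
force: [1.0, -8.1, -5.0]
gripper_width: 0.5
gripper_force: 4.1
```

Emit:
step_arm --pt "-0.02 0 0" --pt "-0.02 0 -0.06" --pt "-0.02 0 -0.12" --pt "0.04 0 -0.12" --pt "0.083 0 -0.12" --pt "0.083 0 -0.12" --pt "0.083 0 -0.09" --pt "0.083 0 -0.07" --pt "0.083 0 -0.055" --pt "0.083 0 -0.055" --turn '[0,0,0,0,0,0,0,0,0,0]'

```text
time_s: 22.72
ee_pos: [461.6, -105.2, 53.0]
ee_rot: [-179.9, -0.0, 104.2]
force: [-0.4, 0.7, -0.2]
gripper_width: 0.6
gripper_force: 0.0
```

Emit:
step_arm --pt "0 0 0.005" --pt "0 0 0.01" --pt "0 0 0.013" --pt "0 0 0.013" --turn '[0,0,0,0]'

```text
time_s: 23.22
ee_pos: [461.9, -105.1, 49.7]
ee_rot: [180.0, 0.0, 104.2]
force: [-0.5, -0.4, 0.8]
gripper_width: 0.3
gripper_force: 0.0
```

Emit:
step_arm --pt "0 0 0.004" --pt "0 0 0.007" --pt "0 0 0.01" --pt "0 0 0.01" --turn '[0,0,0,0]'

```text
time_s: 23.72
ee_pos: [462.1, -105.0, 48.5]
ee_rot: [179.9, 0.0, 104.2]
force: [-3.8, 1.7, 14.3]
gripper_width: 0.4
gripper_force: 7.6
```

Emit:
step_arm --pt "0 0 -0.03" --pt "0 0 -0.15" --pt "0 0 -0.35" --pt "0 0 -0.5" --pt "0 0 -0.5" --pt "0 0 -0.5" --pt "0 0 -0.5" --turn '[0,0,0,0,0,0,0]'

```text
time_s: 24.6
ee_pos: [460.8, -104.8, 195.0]
ee_rot: [-179.8, -0.1, 104.2]
force: [0.0, -0.3, 0.6]
gripper_width: 0.8
gripper_force: 0.0
```

```bash
python3 - <<'E'
from wf import *
from workcell import env,cams
import cv2
g=cams.grab_frame('side');s=g['color'];cv2.imwrite('pics/s5.png',s);E=g['extrinsics'][:3];C=np.array([g['cx'],g['cy']])
p=[464.8,-116.5,np.radians(14.25)]
q=lambda P:proj(place(P,p),E,g['fx'],C).round(1).tolist()
for th in (0,.05,.1):
    c,n=np.cos(th),np.sin(th);w=lambda x,y,z:[x,-84+y*c-z*n,28+y*n+z*c]
    print(th,'knob top ctr, knob bottom front, free end L/R top',q([w(0,96,41),w(0,106.5,3.5),w(-14,109,3.5),w(14,109,3.5)]))
gr=s.mean(2)
blk=(s.max(2)<70)&(np.add.outer(np.arange(480)*0,np.arange(640)*0)==0)
m=np.zeros_like(blk);m[175:235,365:400]=1;ys,xs=np.where(blk&m);print('dark blob rows',np.percentile(ys,[2,50,98]),'cols',np.percentile(xs,[2,50,98]),len(ys))
print([(r,int(gr[r,379:386].mean())) for r in range(172,236,2)])
# unrelated items changed?
a=cv2.imread('pics/side0.png').astype(int);d=np.abs(a-s).max(2)>60
n,_,st,ce=cv2.connectedComponentsWithStats(d.astype('uint8'));print([(st[i,4],ce[i].round().tolist()) for i in range(1,n) if st[i,4]>40])
print(env.state()['ee_pos'],env.state()['force'])
E
```

```text
0 knob top ctr, knob bottom front, free end L/R top [[382.9, 198.3], [382.5, 217.1], [389.5, 217.7], [375.6, 217.7]]
0.05 knob top ctr, knob bottom front, free end L/R top [[383.0, 195.7], [382.6, 214.7], [389.6, 215.3], [375.7, 215.3]]
0.1 knob top ctr, knob bottom front, free end L/R top [[383.0, 193.1], [382.7, 212.3], [389.8, 212.8], [375.8, 212.8]]
dark blob rows [200. 206. 222.] cols [380. 383. 387.] 95
[(172, 196), (174, 111), (176, 91), (178, 91), (180, 95), (182, 96), (184, 95), (186, 97), (188, 96), (190, 93), (192, 180), (194, 211), (196, 226), (198, 189), (200, 81), (202, 62), (204, 56), (206, 58), (208, 66), (210, 99), (212, 105), (214, 68), (216, 96), (218, 196), (220, 144), (222, 90), (224, 153), (226, 173), (228, 170), (230, 183), (232, 206), (234, 183)]
[(np.int32(3786), [391.0, 63.0]), (np.int32(8960), [568.0, 58.0]), (np.int32(132), [379.0, 17.0]), (np.int32(137), [602.0, 126.0]), (np.int32(75), [375.0, 166.0]), (np.int32(60), [383.0, 164.0]), (np.int32(254), [379.0, 183.0]), (np.int32(715), [381.0, 215.0]), (np.int32(3781), [567.0, 287.0]), (np.int32(150), [576.0, 291.0]), (np.int32(2759), [356.0, 300.0]), (np.int32(321), [341.0, 391.0])]
[ 460.98572524 -104.81350507  195.11190403] [-0.10231958 -1.03587855 -0.47356362]
```

The plate's free end is at row 218, as expected when shut. One changed patch near the long channel, at (341,391), could be a shadow, so I'll check it.

```bash
python3 - <<'E'
from workcell import cams
import cv2,numpy as np
for n,o,(r0,r1,c0,c1) in [('side','side0',(325,412,245,375)),('top','top0',(230,330,145,240))]:
    s=cams.grab_frame(n)['color'];a=cv2.imread(f'pics/{o}.png')
    A=a[r0:r1,c0:c1];B=s[r0:r1,c0:c1]
    f=lambda I:(I.astype(int)[...,2]-0>90).astype('uint8')  # non-green: red channel high
    for I in(A,B):
        ys,xs=np.where(f(I));print(n,len(ys),np.percentile(xs,[1,50,99])+c0,np.percentile(ys,[1,50,99])+r0)
    print('phase shift',cv2.phaseCorrelate(np.float32(A[...,2]),np.float32(B[...,2])))
    d=np.abs(A.astype(int)-B).max(2)>60;ys,xs=np.where(d)
    if len(ys):print('changed',len(ys),'old/new colour',A[d].mean(0).round(),B[d].mean(0).round(),xs.min()+c0,xs.max()+c0,ys.min()+r0,ys.max()+r0)
E
```

```text
side 4574 [260. 313. 361.] [338.   371.   402.27]
side 4554 [259.53 312.   361.  ] [338. 371. 402.]
phase shift ((0.5247954064103908, -0.014720977143952041), 0.8950168934574834)
changed 334 old/new colour [237. 240. 241.] [165. 172. 172.] 323 363 377 406
top 2942 [153. 176. 199.] [239.   278.   317.59]
top 2824 [154. 176. 199.] [239. 276. 317.]
phase shift ((-0.11700978492060443, 0.034919156913701954), 0.8864475913842519)
changed 38 old/new colour [136. 138. 138.] [75. 76. 76.] 184 191 291 316
```

It is only a shadow and the long channel hasn't moved. I'm handing in.

```bash
python3 -c "
from workcell import env
print(env.job_done())"
```

```text
the job is handed in; nothing more can be done
None
```

The short channel lies in the nest, open side up, and the drill plate is fully shut on it; the job was handed in at about 25 s, with the long channel still in place. A first grasp closed on nothing, because the fingertips are about 31 mm shorter than stated, but it moved nothing.

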